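# Scrap the chipped post flange and offer a sound one up to the cart foot

## Task

One of the three post flanges on the bench has a broken-off arm: put that one in the empty scrap bin, the larger of the two blue ones. Then take one of the two sound flanges by its tube (leave the other where it lies) and hold it level and still, hovering about 15 mm above the matching pad of the cart foot with its three holes lined up over the three threaded holes, without it touching the foot. Finish while holding it there, and do not disturb the other things on the bench.

Things in the scene. Friction and masses are not known exactly. Their poses are not given: they have to be found in the camera images.
- flange_a: Sound flange. T-shaped aluminium plate, 6 mm thick, flat on the bench, about 0.3 kg, with an upright square tube (26 mm square, faces along its x and y, top at z = 60 mm) to grip. Origin: underside, on the tube's axis. Stem along +x: x -8 to 60 mm, 44 mm wide. Crossbar: x -44 to -8 mm, y -50 to 50 mm. Three 12 mm through holes at x, y (-26, 34), (-26, -34), (44, 0) mm. z up.
- flange_b: Sound flange, identical to flange_a, same origin and axes; either may be used. All flanges lie with their x axis within about 50 degrees of the world's, and the centre of mass is within a few mm of the tube's axis.
- flange_chipped: The chipped flange: same metal, thickness, tube, origin and axes as flange_a, but the crossbar's +y arm has snapped off (crossbar only y -50 to about 20 mm, two holes left, L-shaped). The three flanges lie in a row in any order, tubes at least 140 mm apart.
- scrap_bin: Fixed open blue plastic scrap bin on the bench, outside 160 (x) by 220 (y) by 60 mm high, walls and floor 4 mm. Origin: centre of its underside.
- cart_foot: Fixed foot of a supply cart on the bench: off-white rail 304 mm long (along its x), 50 mm wide, top at z = 105 mm, on two twin-wheel castors. On its middle a dark steel pad, 10 mm thick, with the T outline of a flange (stem along +x), top at z = 115 mm. Origin: on the bench below point pad.
- pad (a point): Point on the pad's top face (z = 115 mm) over which a flange's origin belongs; axes as cart_foot. When a flange is in place its x axis points the same way.
- pad_left (a point): Mouth of the pad's threaded hole (7 mm wide, 8 mm deep) at the +y end of the crossbar, (-26, 34) mm from point pad in its x, y.
- flange_a_left (a point): Centre, on the underside, of flange_a's hole at the +y end of the crossbar, (-26, 34) mm in its x, y.
- flange_b_left (a point): Centre, on the underside, of flange_b's hole at the +y end of the crossbar, (-26, 34) mm in its x, y.
- pad_right (a point): Mouth of the pad's threaded hole (7 mm wide, 8 mm deep) at the -y end of the crossbar, (-26, -34) mm from point pad in its x, y.
- flange_a_right (a point): Centre, on the underside, of flange_a's hole at the -y end of the crossbar, (-26, -34) mm in its x, y.
- flange_b_right (a point): Centre, on the underside, of flange_b's hole at the -y end of the crossbar, (-26, -34) mm in its x, y.
- pad_stem (a point): Mouth of the pad's threaded hole (7 mm wide, 8 mm deep) at the end of the stem, (44, 0) mm from point pad in its x, y.
- flange_a_stem (a point): Centre, on the underside, of flange_a's hole at the end of the stem, (44, 0) mm in its x, y.
- flange_b_stem (a point): Centre, on the underside, of flange_b's hole at the end of the stem, (44, 0) mm in its x, y.
- bottle: Upright white bottle, 60 mm wide, 160 mm high, origin under its middle; bystander.
- carton: Closed cardboard carton 130 x 100 x 75 mm, origin under its middle; bystander.
- bolt_tray: Small open blue tray with bolts, 90 x 120 x 45 mm, origin under its middle; bystander.
There are look-alikes about, which are no part of the job. What is shaped like the flange_a but yellow is not meant.

How it is judged:
On the way:
1. the chipped flange lies released in the scrap bin (x of flange_chipped in the frame of scrap_bin between -0.078 and 0.078 m and y of flange_chipped in the frame of scrap_bin between -0.108 and 0.108 m and height (world z) of flange_chipped below 0.055 m and contact force between flange_chipped and the fingers below 0.1 N and contact force between flange_chipped and scrap_bin above 0.5 N and linear speed of flange_chipped below 0.02 m/s), for 0.2 s.
At the end, for the whole second after the job is handed in: Chipped flange at rest in the bin, let go. One sound flange held still over the pad, touching only the fingers: each hole within 4 mm sideways of its threaded hole, underside 5 to 30 mm above the pad, tilt under 0.07 rad. Other sound flange within 30 mm of its place (all of step 1 and ((horizontal distance between flange_a_left and pad_left below 0.004 m and horizontal distance between flange_a_right and pad_right below 0.004 m and horizontal distance between flange_a_stem and pad_stem below 0.004 m and z of flange_a in the frame of pad between 0.005 and 0.03 m and angle between flange_a's own z axis and vertical below 0.07 rad and linear speed of flange_a below 0.02 m/s and angular speed of flange_a below 0.2 rad/s and contact force between flange_a and the fingers above 1 N and contact force between flange_a and cart_foot below 0.2 N and contact force between flange_a and flange_b below 0.2 N and contact force between flange_a and flange_chipped below 0.2 N and contact force between flange_a and scrap_bin below 0.2 N and distance of flange_b from where it was at the start of the episode below 0.03 m) or (horizontal distance between flange_b_left and pad_left below 0.004 m and horizontal distance between flange_b_right and pad_right below 0.004 m and horizontal distance between flange_b_stem and pad_stem below 0.004 m and z of flange_b in the frame of pad between 0.005 and 0.03 m and angle between flange_b's own z axis and vertical below 0.07 rad and linear speed of flange_b below 0.02 m/s and angular speed of flange_b below 0.2 rad/s and contact force between flange_b and the fingers above 1 N and contact force between flange_b and cart_foot below 0.2 N and contact force between flange_b and flange_a below 0.2 N and contact force between flange_b and flange_chipped below 0.2 N and contact force between flange_b and scrap_bin below 0.2 N and distance of flange_a from where it was at the start of the episode below 0.03 m))); the arm keeps its last pose, push and grip.
It fails at once if both sound flanges moved from their places (distance of each of flange_a, flange_b from where it was at the start of the episode above 0.03 m).
It fails at once if a sound flange touches the cart foot with more than 2 N (contact force between any of flange_a, flange_b and cart_foot above 2 N).
It fails at once if a bystander is moved by more than 30 mm (distance of any of bottle, carton, bolt_tray from where it was at the start of the episode above 0.03 m).
It also fails if it takes over 53 s, if anything falls off the work surface, if the arm or the gripper's body presses on something with over 40 N, if the wrist force passes 120 N, or if a joint passes its speed limit or range.

## Robot

A 7-joint arm with a two-finger parallel gripper is mounted at the origin on the work surface. World frame = base frame: x ahead of the robot, y to its left, z up, the work surface at z = 0. Lengths are in m, angles in rad, forces in N, time in s.
With the tool pointing down it reaches from about 0.4 to 0.85 m from the base axis. Payload 4.5 kg.
Tool frame: the origin (TCP) lies midway between the tips of the shut fingers; the grasp point (between the pads) lies 19 mm behind it; z points along the fingers, y is the line along which they close (so a half turn about z gives the same grasp; the last joint's range is limited). The gripper opens to 88 mm and grips with 3 to 60 N. Pads are 18 mm wide; open, the fingers measure 123 mm over their backs; the gripper's body (75 mm by 187 mm) begins 45 mm behind the grasp point.
Start: joints at [-1.141, 0.689, -0.195, 1.565, 0.157, 0.902, -0.215], TCP at [0.241, 0.577, 0.239] pointing down, gripper open.
Joint ranges: [-3.01, 3.01], [-0.46, 2.08], [-1.47, 1.51], [0.13, 2.56], [-1, 4.14], [0.04, 2.09], [-2.66, 2.66]. Speed limits (rad/s): [2.57, 2.57, 3.14, 3.14, 3.14, 3.14, 3.14].

## Interface

Orientations are given as [roll, pitch, yaw] about the fixed x, y, z axes, in that order (R = Rz(yaw) Ry(pitch) Rx(roll)).
In Python, from workcell import robot gives the robot as it stands.
- The arm moves only by the shell command python3 -m creep 'ROWS' [FORCE]. ROWS is JSON, a list that holds one entry, the list of rows, each a list of 5 numbers: the finger opening in cm, from 0 to 8.81, then the shift along the tool's x, y, z in cm, then the turn about the tool's z in degrees. A call has 1 to 10 rows; each row shifts and turns the commanded pose from where the row before left it, along the tool's axes as they then stand; what a row does not reach is not made up. A row lasts 1/12 s, in which the tool goes at most 41.7 mm and 7.16 degrees, less where a joint would pass 70% of its speed; a pose out of reach is approached as far as the arm can. A call with a gripper value outside its range is refused whole. The fingers move at their own pace and stop on an object; FORCE is the grip in N (left out, the last holds). Time passes only in rows, so rows that do not move let the fingers close. It gives the time, the measured TCP pose, the force, the opening and the grip force at its end, in the units of the state.
- robot.get_state(): the state, without advancing time (a new reading comes with each control period).
- robot.camera(name): name is "side" or "top" or "wrist"; returns a dict with "pixels" (400x640x3 uint8, red, green, blue), "z_map" (400x640 float32, m along the optical axis (not along the pixel's ray), 0 where there is no reading), "mtx" (3x3 intrinsics, pixels), "dist" ([k1, k2, p1, p2, k3] as OpenCV has them; the pictures are not rectified), "rvec" (rotation vector, rad) and "tvec" (3), from world to camera coordinates, as OpenCV has them; the wrist camera has in their place "mount" (4x4, takes a point from camera to tool coordinates, whose origin is the TCP and whose axes are the flange's). Camera axes: x right, y down, z forward; pixel columns grow to the right and rows downward; lengths in m; the calibration is good to about 2 mm. A picture is of the moment at which its call begins: read the wrist's pose just before it.
- robot.job_done(): hands the job in; it is judged then, once.
The state is a dict: "time": time; "qpos": joint angles; "joint_vel": joint speeds; "joint_efforts": joint torques, N m; "tcp_pos": TCP position; "orientation": TCP orientation; "force": force on the tool from outside, world axes, zero at the start; "wrist_torque": the same for the moment, N m; "width": finger opening in m; "finger_force": force on a finger pad.
Only numpy, scipy, OpenCV 4.12 (cv2) and the standard library are available. Lean on these libraries where they do the work, as an engineer would, in place of code of your own. Each camera call takes 0.05 s, during which the arm holds its last target. There are 200 camera calls.

## Working session

There is one attempt and no reset: what is moved stays moved. The work goes in short steps, Python scripts to look and compute and a shell command to move; the robot and the scene stay as the last step left them, time stands still between calls to the robot, and variables do not carry over. Pictures are saved under pics/ and viewed, at most 10 in all, crops included, and the job is handed in when it is done.

```bash
mkdir -p pics; ls; cat > h.py <<'E'
import numpy as np, cv2
from workcell import robot
def world(c):
    """per-pixel world points from depth map (fixed cams)"""
    K=np.array(c["mtx"]);d=np.array(c["dist"]);z=c["z_map"]
    h,w=z.shape;u,v=np.meshgrid(np.arange(w),np.arange(h))
    p=cv2.undistortPoints(np.stack([u,v],-1).reshape(-1,1,2).astype(np.float64),K,d).reshape(h,w,2)
    P=np.dstack([p*z[...,None],z])
    R=cv2.Rodrigues(np.array(c["rvec"],float))[0]
    return (P-np.array(c["tvec"]).reshape(3))@R
def ray(c,px,h):
    """pixels onto plane z=h"""
    K=np.array(c["mtx"]);d=np.array(c["dist"])
    p=cv2.undistortPoints(np.array(px,float).reshape(-1,1,2),K,d).reshape(-1,2)
    R=cv2.Rodrigues(np.array(c["rvec"],float))[0]
    o=-R.T@np.array(c["tvec"]).reshape(3)
    D=np.c_[p,np.ones(len(p))]@R
    return o+D*((h-o[2])/D[:,2])[:,None]
E
python3 - <<'E'
from h import *
for n in("top","side"):
    c=robot.camera(n);cv2.imwrite(f"pics/{n}0.png",c["pixels"][...,::-1])
    np.save(f"{n}0.npy",c,allow_pickle=True)
    R=cv2.Rodrigues(np.array(c["rvec"],float))[0];print(n,-R.T@np.array(c["tvec"]).reshape(3),R[2])
print(robot.get_state())
E
```

```text
pics
top [ 0.1022549  -0.01235943  1.78453017] [ 0.22149855  0.00450895 -0.97515028]
side [-0.02457993 -0.76653323  0.96103414] [ 0.40262731  0.59282621 -0.69745848]
{'time': 0.1, 'qpos': array([-1.14121681,  0.68991235, -0.19450656,  1.56621066,  0.15734452,
        0.90248801, -0.21509859]), 'joint_vel': array([-1.83371444e-03, -1.86704219e-03,  2.85710238e-05, -3.95599877e-03,
       -8.72897443e-04,  1.04972507e-03, -1.41328798e-03]), 'joint_efforts': array([-2.70804645e-03, -5.28495383e+01, -1.27129264e+00, -1.53837419e+01,
       -5.25332254e-02,  1.92181105e-03,  3.43364820e-05]), 'tcp_pos': array([0.24079911, 0.57615525, 0.23799008]), 'orientation': array([-3.13997600e+00,  1.57381123e-04,  2.74590456e+00]), 'force': array([0.07358202, 0.04677261, 0.61094863]), 'wrist_torque': array([ 0.01252473, -0.01376614, -0.00526177]), 'finger_force': 0.0, 'width': 0.08809673001119321}
```

View pics/top0.png

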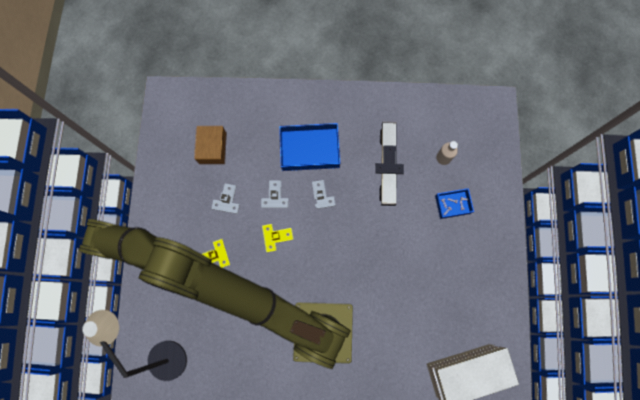

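View pics/side0.png

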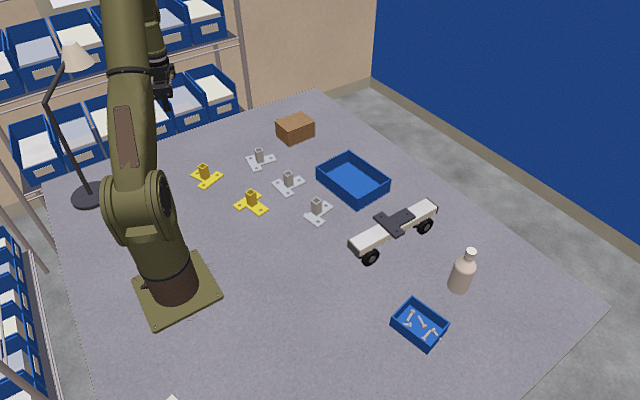

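```bash
python3 - <<'E'
from h import *
c=np.load("top0.npy",allow_pickle=True).item();im=c["pixels"];W=world(c)
crop=cv2.resize(im[115:235,200:420,::-1],None,fx=3.6,fy=3.6,interpolation=cv2.INTER_CUBIC);cv2.imwrite("pics/crop0.png",crop)
hsv=cv2.cvtColor(im,cv2.COLOR_RGB2HSV)
for n,(u,v) in dict(f1=(226,198),f2=(275,194),f3=(322,194)).items():
    s=np.s_[v-22:v+22,u-22:u+22];w=W[s].reshape(-1,3)
    t=w[(w[:,2]>.052)&(w[:,2]<.07)];p=w[(w[:,2]>.0035)&(w[:,2]<.012)]
    print(n,"tube",t.mean(0).round(4),len(t),"plate",len(p),p.mean(0).round(3), "bench z",np.median(w[:,2]).round(4))
w=W[115:215,365:415].reshape(-1,3)
r=w[(w[:,2]>.095)&(w[:,2]<.109)];q=w[(w[:,2]>.111)&(w[:,2]<.122)]
print("rail",len(r),cv2.minAreaRect(r[:,:2].astype(np.float32)),"z",np.median(r[:,2]));print("pad",len(q),q.mean(0),cv2.minAreaRect(q[:,:2].astype(np.float32)))
m=cv2.inRange(hsv,(100,120,40),(130,255,255))
m[:110]=0;m[220:]=0;m[:,:260]=0;m[:,500:]=0
for k in cv2.findContours(m,0,1)[0]:
    if cv2.contourArea(k)>200:
        x,y,ww,hh=cv2.boundingRect(k);w=W[y:y+hh,x:x+ww].reshape(-1,3);t=w[(w[:,2]>.04)&(w[:,2]<.07)]
        print("blue",(x,y,ww,hh),cv2.minAreaRect(t[:,:2].astype(np.float32)),np.percentile(t[:,2],95))
E
```

```text
f1 tube [0.4692 0.3751 0.0573] 30 plate 472 [0.473 0.376 0.006] bench z 0.0008
f2 tube [0.49   0.1964 0.0589] 33 plate 465 [0.492 0.197 0.006] bench z 0.0006
f3 tube [0.4927 0.0259 0.0593] 25 plate 488 [0.503 0.017 0.006] bench z 0.0008
rail 711 ((0.6039186120033264, -0.2154902070760727), (0.3138602077960968, 0.09436068683862686), 6.786527156829834) z 0.10422517366459341
pad 449 [ 0.60075998 -0.22087804  0.11525255] ((0.599851667881012, -0.22365503013134003), (0.10179948061704636, 0.2964528799057007), 80.16972351074219)
blue (436, 188, 38, 30) ((0.47537264227867126, -0.47324061393737793), (0.09199434518814087, 0.12211935967206955), 10.225740432739258) 0.05120625910025762
blue (279, 123, 61, 48) ((0.6765104532241821, 0.07153873145580292), (0.16640698909759521, 0.22069603204727173), 4.552337169647217) 0.0646215501273715
```

View pics/crop0.png

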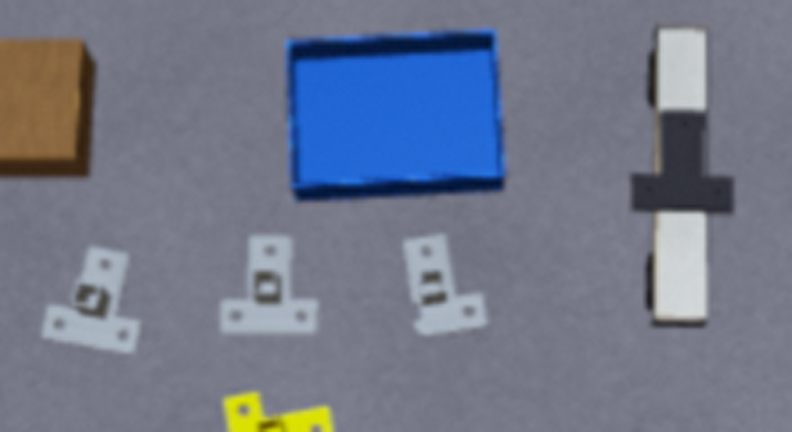

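Three grey flanges in the top picture: (226,198), (275,194) and (322,194). The enlarged crop shows that the one at (322,194) lacks its left (+y) crossbar arm and is L-shaped, so it is the chipped one. The scrap bin is the larger, empty blue one at (310,147); the smaller one at (455,203) holds bolts.

```bash
cat >> h.py <<'E'
def togo(x,y,z,yaw):
    """tool-axis cm AFTER turning, and turn in deg, from measured pose to the target (tool down)"""
    s=robot.get_state();d=np.array([x,y,z])-s["tcp_pos"];a=np.radians(yaw)
    t=(np.degrees(s["orientation"][2])-yaw+180)%360-180
    print("t %.2f"%s["time"],"turn %.2f deg, then cm x %.2f y %.2f z %.2f"%(t,*(100*np.array([d[0]*np.cos(a)+d[1]*np.sin(a),d[0]*np.sin(a)-d[1]*np.cos(a),-d[2]]))))
H=np.array([[-26,34],[-26,-34],[44,0]])/1000.
def fit(w,h):
    """rigid 2D fit of hole positions h -> world w: origin, yaw deg, residual mm"""
    w=np.array(w)[:,:2];h=np.array(h);a=w-w.mean(0);b=h-h.mean(0)
    th=np.arctan2((b[:,0]*a[:,1]-b[:,1]*a[:,0]).sum(),(a*b).sum())
    R=np.array([[np.cos(th),-np.sin(th)],[np.sin(th),np.cos(th)]]);o=w.mean(0)-R@h.mean(0)
    return o.round(4),np.degrees(th).round(2),(1000*np.linalg.norm(h@R.T+o-w,axis=1)).round(1)
E
python3 - <<'E'
from h import *
c=np.load("top0.npy",allow_pickle=True).item()
f=lambda L:np.array(L)/3.6+[200,115]
print(fit(ray(c,f([(58,324),(123,335),(104,265)]),.006),H))
print(fit(ray(c,f([(236,316),(303,316),(269,252)]),.006),H))
print(fit(ray(c,f([(470,312),(427,250)]),.006),H[1:]))
togo(.445,.022,.25,191)
E
```

```text
(array([0.4666, 0.3741]), np.float64(-7.6), array([0.7, 0.8, 0.3]))
(array([0.4864, 0.1935]), np.float64(2.78), array([1.3, 1.1, 1.3]))
(array([0.4922, 0.023 ]), np.float64(9.96), array([1., 1.]))
t 0.10 turn -33.67 deg, then cm x -9.47 y -58.29 z -1.20
```

```bash
python3 -m creep '[[[8.8,0,0,0,-6.73],[8.8,0,0,0,-6.73],[8.8,0,0,0,-6.73],[8.8,0,0,0,-6.73],[8.8,0,0,0,-6.73],[8.8,-0.4,-2.5,-0.1,0],[8.8,-0.4,-2.5,-0.1,0],[8.8,-0.4,-2.5,-0.1,0],[8.8,-0.4,-2.5,-0.1,0],[8.8,-0.4,-2.5,-0.1,0]]]'
python3 -m creep '[[[8.8,-0.5,-3,0,0],[8.8,-0.5,-3,0,0],[8.8,-0.5,-3,0,0],[8.8,-0.5,-3,0,0],[8.8,-0.5,-3,0,0],[8.8,-0.5,-3,0,0],[8.8,-0.5,-3,0,0],[8.8,-0.5,-3,0,0],[8.8,-0.5,-3,0,0],[8.8,-0.5,-3,0,0]]]'
python3 -m creep '[[[8.8,-0.5,-3,0,0],[8.8,-0.5,-3,0,0],[8.8,-0.5,-3,0,0],[8.8,-0.5,-3,0,0],[8.8,-0.5,-3,0,0],[8.8,0,0,0,0],[8.8,0,0,0,0]]]'
cat >> h.py <<'E'
def wristview(name):
    s=robot.get_state();c=robot.camera("wrist")
    from scipy.spatial.transform import Rotation as Ro
    T=np.eye(4);T[:3,:3]=Ro.from_euler("xyz",s["orientation"]).as_matrix();T[:3,3]=s["tcp_pos"]
    M=T@np.array(c["mount"]);R=M[:3,:3].T
    c["rvec"]=cv2.Rodrigues(R)[0];c["tvec"]=-R@M[:3,3]
    np.save(name+".npy",c,allow_pickle=True);cv2.imwrite(f"pics/{name}.png",c["pixels"][...,::-1]);print("cam",M[:3,3].round(3),M[:3,2].round(3));return c
E
python3 - <<'E'
from h import *
c=wristview("w1");togo(.445,.022,.25,191)
E
```

```text
time: 0.93
tcp_pos: [0.2846, 0.4563, 0.2434]
orientation: [-3.141, -0.0, -2.95]
force: [-0.1, -0.8, -0.7]
width: 0.088
finger_force: 0.0
time: 1.77
tcp_pos: [0.3907, 0.1712, 0.2436]
orientation: [-3.141, -0.0, -2.95]
force: [-0.7, 0.1, 0.3]
width: 0.0881
finger_force: 0.0
time: 2.35
tcp_pos: [0.4438, 0.0285, 0.2434]
orientation: [-3.141, -0.001, -2.955]
force: [-0.4, 0.0, -1.1]
width: 0.0876
finger_force: 0.0
cam [0.377 0.016 0.39 ] [ 0.258  0.049 -0.965]
t 2.40 turn -0.11 deg, then cm x 0.01 y -0.83 z -0.65
```

View pics/w1.png

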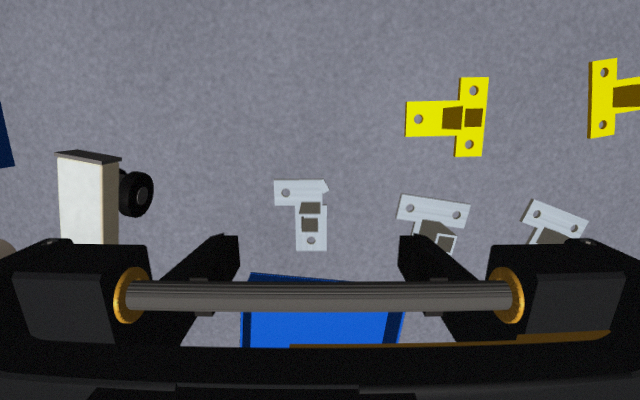

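The wrist picture shows the chipped flange at (300,215), L-shaped, with holes at (285,192) and (311,240). The middle flange is right of it at (435,220).

```bash
cat >> h.py <<'E'
def spot(c,u,v,r=9,thr=None):
    """subpixel centroid of the dark blob nearest (u,v)"""
    g=cv2.cvtColor(c["pixels"],cv2.COLOR_RGB2GRAY)
    s=g[v-r:v+r+1,u-r:u+r+1];t=thr or (int(s.min())+int(np.percentile(s,85)))/2
    n,l,st,ce=cv2.connectedComponentsWithStats((s<t).astype(np.uint8),connectivity=4)
    k=min(range(1,n),key=lambda i:np.linalg.norm(ce[i]-r)+(50 if st[i,4]<4 else 0))
    return (ce[k]+[u-r,v-r]).round(2),int(st[k,4])
E
python3 - <<'E'
from h import *
c=np.load("w1.npy",allow_pickle=True).item()
a,b=spot(c,285,192),spot(c,311,240);print(a,b)
w=ray(c,[a[0],b[0]],.006);print(w.round(4));o,y,e=fit(w,H[1:]);print(o,y,e)
togo(*o,.10,180+y); togo(*o,.022,180+y)
E
```

```text
(array([285.23, 192.39]), 56) (array([310.63, 240.11]), 46)
[[ 0.4751 -0.0114  0.006 ]
 [ 0.5376  0.0352  0.006 ]]
[0.4943 0.0269] 10.81 [0.1 0.1]
t 2.40 turn 0.08 deg, then cm x -4.93 y -1.27 z 14.35
t 2.40 turn 0.08 deg, then cm x -4.93 y -1.27 z 22.15
```

```bash
python3 -m creep '[[[8.8,-1.6,-0.4,2.4,0],[8.8,-1.6,-0.4,2.4,0],[8.8,-1.7,-0.5,2.4,0],[8.8,0,0,2.8,0],[8.8,0,0,2.8,0],[8.8,0,0,2.8,0],[8.8,0,0,2.6,0],[8.8,0,0,2.2,0],[8.8,0,0,1.6,0],[8.8,0,0,0,0]]]'
python3 - <<'E'
from h import *
togo(.4943,.0269,.022,190.81)
E
```

```text
time: 3.23
tcp_pos: [0.4923, 0.0292, 0.0212]
orientation: [3.14, -0.005, -2.946]
force: [1.2, -0.1, -0.6]
width: 0.0883
finger_force: 0.0
t 3.23 turn 0.39 deg, then cm x -0.15 y -0.26 z -0.08
```

Close on the tube and lift.

```bash
python3 -m creep '[[[0,-0.2,-0.2,0,0],[0,0,0,0,0],[0,0,0,0,0],[0,0,0,0,0],[0,0,0,0,0],[0,0,0,0,0],[0,0,0,0,0],[0,0,0,0,0],[0,0,0,0,0],[0,0,0,0,0]]]' 30
python3 -m creep '[[[0,0,0,-0.5,0],[0,0,0,-1,0],[0,0,0,-2,0],[0,0,0,-2,0],[0,0,0,-2,0],[0,0,0,-2,0],[0,0,0,-1,0],[0,0,0,-0.5,0],[0,0,0,0,0]]]'
python3 - <<'E'
from h import *
togo(.670,.07,.13,190);togo(.670,.07,.03,190)
c=robot.camera("side");cv2.imwrite("pics/s1.png",c["pixels"][100:300,200:480,::-1].repeat(2,0).repeat(2,1))
E
```

```text
time: 4.07
tcp_pos: [0.4966, 0.0257, 0.0238]
orientation: [3.141, 0.0, -2.95]
force: [-0.1, 0.5, 0.4]
width: 0.0257
finger_force: 30.0
time: 4.82
tcp_pos: [0.4968, 0.025, 0.1346]
orientation: [-3.141, 0.001, -2.951]
force: [-0.1, -0.0, -3.0]
width: 0.0259
finger_force: 30.0
t 4.82 turn 0.95 deg, then cm x -17.83 y 1.42 z 0.46
t 4.82 turn 0.95 deg, then cm x -17.83 y 1.42 z 10.46
```

View pics/s1.png

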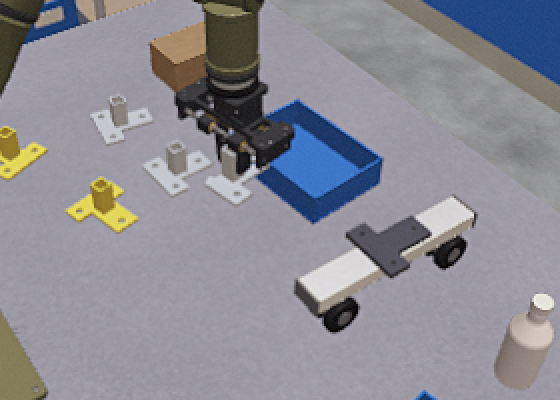

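The side picture shows the chipped flange hanging in the gripper at about (235,175), clear of the bench. Next is the bin.

```bash
python3 -m creep '[[[0,0,0,0,6],[0,-1.5,0.3,0,0],[0,-2.7,0.5,0,0],[0,-2.7,0.5,0,0],[0,-2.7,0.5,0,0],[0,-2.7,0.5,0,0],[0,-2.7,0.4,0,0],[0,-1.5,0.3,0,0],[0,-1,0,0,0],[0,0,0,0,0]]]'
python3 -m creep '[[[0,0,0,1.5,0],[0,0,0,2,0],[0,0,0,2,0],[0,0,0,2,0],[0,0,0,1,0],[0,0,0,0.8,0],[0,0,0,0.4,0],[0,0,0,0,0]]]'
python3 -c "
from h import *
togo(.670,.07,.031,185)"
```

```text
time: 5.7
tcp_pos: [0.6694, 0.0708, 0.1316]
orientation: [3.141, -0.001, -3.055]
force: [1.3, -0.9, -3.3]
width: 0.0257
finger_force: 30.0
time: 6.37
tcp_pos: [0.6677, 0.0703, 0.036]
orientation: [-3.141, -0.001, -3.055]
force: [0.4, -0.4, -2.4]
width: 0.0254
finger_force: 30.0
t 6.37 turn -0.02 deg, then cm x -0.22 y -0.05 z 0.50
```

```bash
python3 -m creep '[[[0,0,0,0.4,0],[0,0,0,0.3,0],[8.8,0,0,0,0],[8.8,0,0,0,0],[8.8,0,0,0,0],[8.8,0,0,0,0],[8.8,0,0,0,0],[8.8,0,0,0,0],[8.8,0,0,0,0],[8.8,0,0,0,0]]]'
python3 -m creep '[[[8.8,0,0,-1,0],[8.8,0,0,-2,0],[8.8,0,0,-3,0],[8.8,0,0,-3,0],[8.8,0,0,-3,0],[8.8,0,0,-3,0],[8.8,0,0,-3,0],[8.8,0,0,-2,0],[8.8,0,0,-1.3,2],[8.8,0,0,0,0]]]'
python3 -c "
from h import *
togo(.43,.192,.243,183)"
```

```text
time: 7.2
tcp_pos: [0.6684, 0.0704, 0.0298]
orientation: [3.142, 0.0, -3.055]
force: [-0.0, -0.4, 0.2]
width: 0.0773
finger_force: 0.0
time: 8.03
tcp_pos: [0.6699, 0.0709, 0.2464]
orientation: [3.141, 0.006, -3.092]
force: [1.6, -0.7, 0.1]
width: 0.0879
finger_force: 0.0
t 8.03 turn -0.17 deg, then cm x 23.33 y 13.35 z 0.34
```

```bash
python3 -m creep '[[[8.8,2.6,1.5,0,0],[8.8,2.6,1.5,0,0],[8.8,2.6,1.5,0,0],[8.8,2.6,1.5,0,0],[8.8,2.6,1.5,0,0],[8.8,2.6,1.5,0,0],[8.8,2.6,1.5,0,0],[8.8,2.6,1.5,0,0],[8.8,2.5,1.4,0.3,0],[8.8,0,0,0,0]]]'
python3 -m creep '[[[8.8,0,0,0,0],[8.8,0,0,0,0]]]'
python3 - <<'E'
from h import *
c=wristview("w2")
t=robot.camera("top");np.save("top1.npy",t,allow_pickle=True)
cv2.imwrite("pics/t2.png",np.vstack([c["pixels"][...,::-1],cv2.resize(t["pixels"][110:220,255:415,::-1],(320,200))[:,:].repeat(1,0) @ np.eye(3,dtype=np.uint8)]) if 0 else np.vstack([c["pixels"][...,::-1],np.hstack([cv2.resize(t["pixels"][110:220,255:415,::-1],(290,200)),np.zeros((200,350,3),np.uint8)])]))
E
```

```text
time: 8.87
tcp_pos: [0.4223, 0.194, 0.2385]
orientation: [-3.141, -0.007, -3.082]
force: [0.5, -0.2, -0.1]
width: 0.0879
finger_force: 0.0
time: 9.03
tcp_pos: [0.4291, 0.1915, 0.2391]
orientation: [-3.141, -0.001, -3.09]
force: [0.6, 0.0, 0.3]
width: 0.0881
finger_force: 0.0
cam [0.361 0.188 0.386] [ 0.263  0.013 -0.965]
```

View pics/t2.png

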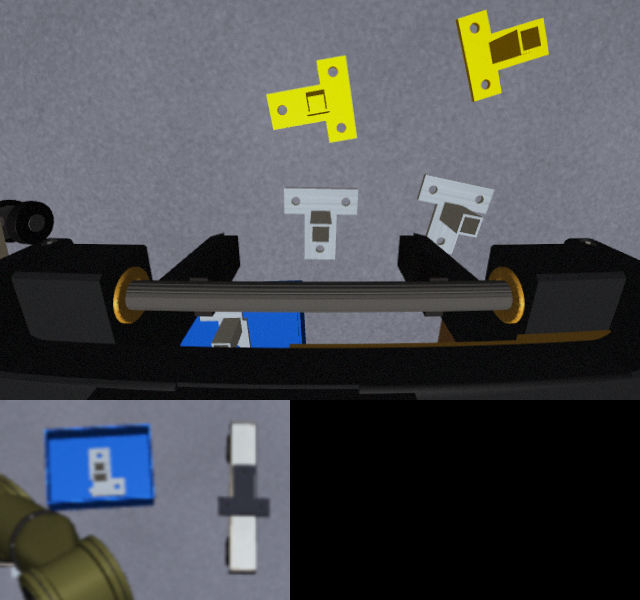

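The chipped flange lies flat in the bin (inset around (100,475)). The middle sound flange shows all three holes at (296,201), (346,202) and (320,249).

```bash
python3 - <<'E'
from h import *
c=np.load("w2.npy",allow_pickle=True).item()
S=[spot(c,346,202),spot(c,296,201),spot(c,320,249)];print(S)
o,y,e=fit(ray(c,[s[0] for s in S],.006),H);print(o,y,e)
togo(*o,.023,180+y)
E
```

```text
[(array([345.46, 201.62]), 52), (array([295.43, 200.89]), 53), (array([319.22, 248.92]), 36)]
[0.4897 0.1969] 1.8 [0.3 0.  0.3]
t 9.13 turn 1.04 deg, then cm x -6.01 y 0.38 z 21.63
```

```bash
python3 -m creep '[[[8.8,-2,0.1,2.4,1],[8.8,-2,0.1,2.4,0],[8.8,-2,0.2,2.4,0],[8.8,0,0,2.8,0],[8.8,0,0,2.8,0],[8.8,0,0,2.8,0],[8.8,0,0,2.6,0],[8.8,0,0,2,0],[8.8,0,0,1.4,0],[8.8,0,0,0,0]]]'
python3 -m creep '[[[8.8,0,0,0,0],[8.8,0,0,0,0]]]'
python3 -c "
from h import *
togo(.4897,.1969,.023,181.8)"
```

```text
time: 9.97
tcp_pos: [0.4878, 0.197, 0.0207]
orientation: [-3.139, -0.004, -3.108]
force: [0.9, 1.2, -0.4]
width: 0.0882
finger_force: 0.0
time: 10.13
tcp_pos: [0.4894, 0.1983, 0.0242]
orientation: [3.141, 0.001, -3.108]
force: [0.8, 0.3, 0.1]
width: 0.0882
finger_force: 0.0
t 10.13 turn 0.11 deg, then cm x -0.02 y -0.14 z 0.12
```

```bash
python3 -m creep '[[[0,0,-0.1,0.1,0],[0,0,0,0,0],[0,0,0,0,0],[0,0,0,0,0],[0,0,0,0,0],[0,0,0,0,0],[0,0,0,0,0],[0,0,0,0,0],[0,0,0,0,0],[0,0,0,0,0]]]' 40
python3 -m creep '[[[0,0,0,-0.5,0],[0,0,0,-1.5,0],[0,0,0,-3,0],[0,0,0,-3,0],[0,0,0,-3,0],[0,0,0,-3,0],[0,0,0,-2.5,0],[0,0,0,-1.5,0],[0,0,0,-0.5,0],[0,0,0,0,0]]]'
python3 - <<'E'
from h import *
t=np.load("top1.npy",allow_pickle=True).item();W=world(t);w=W[115:215,365:415].reshape(-1,3)
g=cv2.resize(t["pixels"][115:215,365:415,::-1],None,fx=6,fy=6,interpolation=cv2.INTER_CUBIC);cv2.imwrite("pics/pad.png",g)
hsv=cv2.cvtColor(t["pixels"],cv2.COLOR_RGB2HSV);m=(hsv[...,2]<75)&(W[...,2]>.108)&(W[...,2]<.125);m[:110]=m[220:]=0;m[:,:360]=m[:,420:]=0
m=m.astype(np.uint8)
k=max(cv2.findContours(m,0,1)[0],key=cv2.contourArea)
r=ray(t,k.reshape(-1,2),.115)[:,:2];print("pad outline",cv2.minAreaRect(r.astype(np.float32)),r.min(0),r.max(0))
s=np.load("side0.npy",allow_pickle=True).item()
cv2.imwrite("pics/pad.png",np.hstack([cv2.copyMakeBorder(g[:540],0,0,0,0,0),cv2.resize(s["pixels"][190:260,340:445,::-1],(480,320),interpolation=cv2.INTER_CUBIC) if 0 else cv2.copyMakeBorder(cv2.resize(s["pixels"][190:260,340:445,::-1],(480,320),interpolation=cv2.INTER_CUBIC),0,220,0,0,0)]))
togo(.59,-.22,.20,181.8)
E
```

```text
time: 10.97
tcp_pos: [0.4885, 0.1974, 0.0227]
orientation: [-3.141, -0.0, -3.107]
force: [-0.3, -0.0, -0.2]
width: 0.0256
finger_force: 40.0
time: 11.8
tcp_pos: [0.4888, 0.1975, 0.2087]
orientation: [3.141, 0.002, -3.107]
force: [0.3, 0.3, -2.5]
width: 0.0255
finger_force: 40.0
pad outline ((0.6087483167648315, -0.22016672790050507), (0.09310564398765564, 0.0969163328409195), 89.70269775390625) [ 0.56016049 -0.26662523] [ 0.65709541 -0.17352196]
t 11.80 turn 0.16 deg, then cm x -8.80 y -42.05 z 0.87
```

View pics/pad.png

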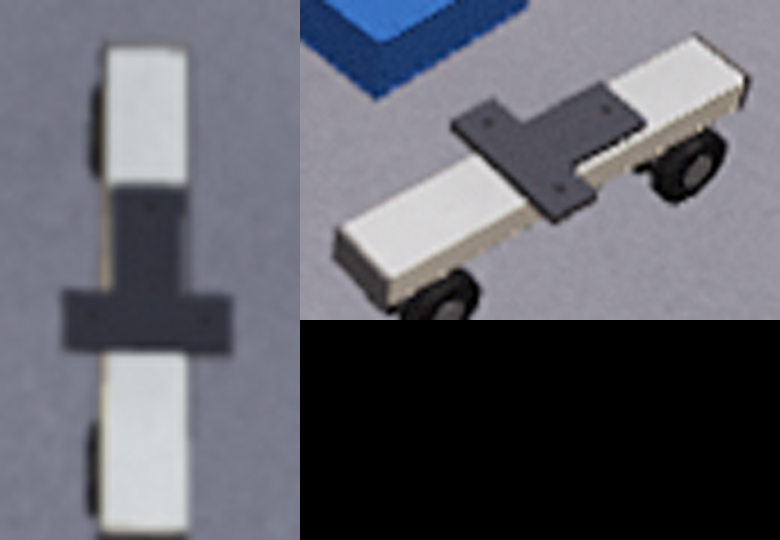

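The crop shows the pad with its crossbar at the -x end and holes near (92,315), (208,320) and (151,207) in the left part, so its yaw is about zero. I carry the flange beside the pad and measure the pad from the wrist.

```bash
python3 -m creep '[[[0,-1,-1.4,-0.4,0],[0,-2,-2.8,-0.5,0],[0,-2.3,-3.2,-0.5,0],[0,-2.3,-3.2,-0.5,0],[0,-2.3,-3.2,-0.5,0],[0,-2.3,-3.2,-0.5,0],[0,-2.3,-3.2,-0.5,0],[0,-2.3,-3.2,-0.4,0],[0,-1.5,-2.2,-0.2,0],[0,-0.8,-0.8,0,0]]]'
python3 -m creep '[[[0,0,0,0,0],[0,0,0,0,0],[0,0,0,0,0]]]'
python3 - <<'E'
from h import *
wristview("w3")
E
```

```text
time: 12.63
tcp_pos: [0.6894, -0.0669, 0.245]
orientation: [-3.137, -0.002, -3.114]
force: [0.6, -0.8, -3.6]
width: 0.0257
finger_force: 40.0
time: 12.88
tcp_pos: [0.6871, -0.0579, 0.246]
orientation: [3.14, -0.004, -3.105]
force: [0.5, -0.2, -3.1]
width: 0.0256
finger_force: 40.0
cam [ 0.62  -0.061  0.393] [ 0.26   0.012 -0.966]
```

View pics/w3.png

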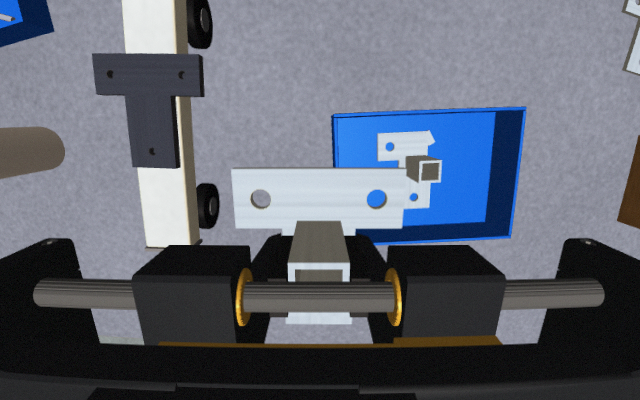

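Pad holes in the wrist picture are at (181,75), (111,74) and (152,151). The held flange's crossbar holes are at (376,198) and (261,198), and the chipped flange lies in the bin.

```bash
python3 - <<'E'
from h import *
c=np.load("w3.npy",allow_pickle=True).item();s=robot.get_state();print(s["tcp_pos"].round(4),np.degrees(s["orientation"]).round(2))
P=[spot(c,181,75,6),spot(c,111,74,6),spot(c,152,151,6)];print(P)
print("pad wrist",fit(ray(c,[p[0] for p in P],.115),H))
zt=s["tcp_pos"][2]-.0167
F=[spot(c,376,198,14),spot(c,261,198,14)];print(F)
w=ray(c,[f[0] for f in F],zt);o,y,e=fit(w,H[:2]);print("flange wrist",o,y,e,"offset from tcp",o-s["tcp_pos"][:2])
t=np.load("top1.npy",allow_pickle=True).item()
f=[np.array(p)/6+[365,115] for p in [(92,315),(208,320),(151,207)]]
print("pad top",fit(ray(t,f,.115),H))
sd=np.load("side0.npy",allow_pickle=True).item()
f=[((p[0]-300)*105/480+340,p[1]*70/320+190) for p in [(488,121),(559,188),(605,110)]]
f=[spot(sd,int(round(a)),int(round(b)),4)[0] for a,b in f]
print("pad side",fit(ray(sd,f,.115),H))
E
```

```text
[ 0.6872 -0.0576  0.2466] [ 1.7992e+02 -1.6000e-01 -1.7786e+02]
[(array([180.58,  74.23]), 26), (array([109.63,  73.6 ]), 35), (array([151.52, 150.93]), 29)]
pad wrist (array([ 0.6052, -0.2202]), np.float64(-0.08), array([0.4, 0.4, 0.1]))
[(array([376.48, 198.98]), 301), (array([257.64, 200.09]), 152)]
flange wrist [ 0.6882 -0.0583] 2.63 [0.7 0.7] offset from tcp [ 0.0009612  -0.00067796]
pad top (array([ 0.6039, -0.2239]), np.float64(-0.58), array([0.7, 0.7, 0.8]))
pad side (array([ 0.6058, -0.2192]), np.float64(0.01), array([0.4, 0.9, 0.5]))
```

```bash
python3 -m creep '[[[0,0,0,0,2.2],[0,0.7,-1.4,0,0],[0,1.3,-2.5,0,0],[0,1.5,-2.8,0,0],[0,1.5,-2.8,0,0],[0,1.3,-2.7,0,0],[0,1,-2,0,0],[0,0.6,-1.2,0,0],[0,0.4,-0.8,0,0],[0,0,0,0,0]]]'
python3 -m creep '[[[0,0,0,1,0],[0,0,0,2,0],[0,0,0,2,0],[0,0,0,1,0],[0,0,0,0.6,0],[0,0,0,0.4,0],[0,0,0,0,0],[0,0,0,0,0],[0,0,0,0,0]]]'
python3 -c "
from h import *
togo(.604,-.2195,.154,179.95)"
```

```text
time: 13.77
tcp_pos: [0.6036, -0.2234, 0.2477]
orientation: [-3.14, -0.001, 3.136]
force: [0.3, 1.0, -3.6]
width: 0.0257
finger_force: 40.0
time: 14.52
tcp_pos: [0.6057, -0.2214, 0.1787]
orientation: [-3.141, 0.002, 3.138]
force: [-0.0, -0.0, -3.2]
width: 0.0256
finger_force: 40.0
t 14.52 turn -0.17 deg, then cm x 0.17 y 0.19 z 2.47
```

```bash
python3 -m creep '[[[0,0.1,0.1,0.5,0],[0,0.1,0.1,0.6,0],[0,0,0,0.6,0],[0,0,0,0.5,0],[0,0,0,0.2,0],[0,0,0,0,0],[0,0,0,0,0],[0,0,0,0,0]]]'
python3 - <<'E'
from h import *
togo(.604,-.2195,.154,179.95)
c=wristview("w4");s=robot.camera("side");t=robot.camera("top");np.save("side4.npy",s,allow_pickle=True);np.save("top4.npy",t,allow_pickle=True)
b=cv2.resize(s["pixels"][180:250,340:445,::-1],(480,320),interpolation=cv2.INTER_CUBIC)
a=cv2.resize(c["pixels"][150:350,200:440,::-1],(312,260))
cv2.imwrite("pics/fin.png",np.hstack([b,cv2.copyMakeBorder(a,0,60,0,0,0)]))
E
```

```text
time: 15.18
tcp_pos: [0.6031, -0.2195, 0.1538]
orientation: [3.142, 0.0, 3.138]
force: [0.0, 0.1, -2.3]
width: 0.0255
finger_force: 40.0
t 15.18 turn -0.18 deg, then cm x -0.09 y -0.00 z -0.02
cam [ 0.535 -0.219  0.3  ] [ 0.264 -0.001 -0.965]
```

View pics/fin.png

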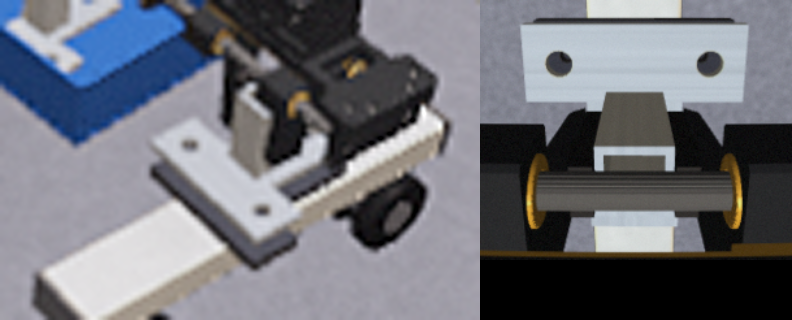

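The picture shows the flange hovering level above the pad with a gap all round. I compare its holes with the pad's, camera by camera.

```bash
python3 - <<'E'
from h import *
z=robot.get_state()["tcp_pos"][2]-.0167
c=np.load("w4.npy",allow_pickle=True).item()
for n,cc,pts,r in(("wrist",c,[(376,198),(260,198)],14),("side",np.load("side4.npy",allow_pickle=True).item(),[(381,212),(397,226)],4)):
    S=[spot(cc,u,v,r) for u,v in pts];print(n,S,fit(ray(cc,[s[0] for s in S],z),H[:2]))
g=c["pixels"].astype(int).sum(2)//3;print(g[198,240:285],g[198,360:395])
E
```

```text
wrist [(array([376.27, 198.75]), 289), (array([260.29, 198.51]), 293)] (array([ 0.6038, -0.2195]), np.float64(-0.37), array([0.1, 0.1]))
side [(array([381. , 211.5]), 6), (array([397. , 225.5]), 6)] (array([ 0.6038, -0.2188]), np.float64(0.84), array([0.4, 0.4]))
[199 197 198 195 195 198 198 198 198 189 141  70  69  62  62  61  58  58
  61  57  58  58  59  58  59  55  48  48  56  58  80 193 198 199 199 197
 196 201 198 198 201 198 200 200 199] [200 198 198 198 198 196 169  72  54  47  50  52  58  62  57  58  60  59
  61  61  62  64  61  60  67  77  99 157 193 197 197 195 200 199 199]
```

```bash
python3 -m creep '[[[0,-0.15,-0.05,0,0],[0,0,0,0,0],[0,0,0,0,0],[0,0,0,0,0],[0,0,0,0,0],[0,0,0,0,0],[0,0,0,0,0],[0,0,0,0,0]]]'
python3 - <<'E'
from h import *
s=robot.get_state();z=s["tcp_pos"][2]-.0167;print(s["tcp_pos"],s["joint_vel"].round(3),s["finger_force"])
c=wristview("w5");S=[spot(c,u,v,14) for u,v in [(376,198),(260,198)]];print(fit(ray(c,[a[0] for a in S],z),H[:2]))
E
```

```text
time: 16.0
tcp_pos: [0.6043, -0.2199, 0.1537]
orientation: [3.141, -0.0, 3.138]
force: [0.5, -0.3, -2.6]
width: 0.0259
finger_force: 40.0
[ 0.60434744 -0.21992385  0.15368681] [ 0.001  0.001  0.001 -0.    -0.001 -0.001  0.   ] 39.999885968863964
cam [ 0.537 -0.22   0.3  ] [ 0.263 -0.    -0.965]
(array([ 0.6051, -0.2199]), np.float64(-0.35), array([0.1, 0.1]))
```

Aligned to well under 1 mm by the wrist measurement, and still. Handing in.

```bash
python3 -c "
from workcell import robot
print(robot.job_done())"
```

```text
the job is handed in; nothing more can be done
None
```

I put the chipped flange in the scrap bin and handed the job in with the middle sound flange held level and still about 16 mm above the pad, its holes aligned to within about 1 mm by the wrist camera; the hand-in returned no verdict.

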